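Draw the aerial mast out of its storage tube

TASK

Get the aerial mast out ready for packing: unscrew the black knob on the storage tube anticlockwise all the way up to its stop, then draw the aluminium mast out in at least three pulls, letting go between them for a fresh hold nearer the tube (the slotted wooden post ahead of the mouth stops the hand, while the mast slides through it). When the mast is clear of the tube, lift it out of the slot, lower it lengthwise into the cardboard tray so that it rests in the notches of both wooden battens, and only then let go. Leave the other things on the bench where they are.

Things in the scene. Friction and masses are not known exactly. Their poses are not given: they have to be found in the camera images.
- holder: Mast holder, fixed: plywood baseboard 415 x 74 x 12 mm with a grey square tube along it and a slotted plywood post. Origin: on the bench right below the tube's mouth; z up; x out of the mouth, the way the mast comes out. Tube: x = -235 mm (closed end) to 0 (mouth), 31 mm wide, top 81.5 mm above the bench. Stands nearer to the robot than the tray, or farther.
- mouth (a point): Middle of the tube's open mouth, 65 mm above the bench, where the mast's axis lies; axes as the holder's. Bore 22.5 mm square. From here to the slotted post, 130 mm ahead, there is only the baseboard (top 12 mm above the bench), so the mast can be gripped from above anywhere between.
- slot (a point): In the slot of the post, mid-thickness, at the mast axis' height (65 mm), 140 mm ahead of the mouth; axes as the holder's. The post is 20 mm thick, 70 mm wide, 95 mm tall; the slot is 26 mm wide, open at the top, its bottom 53 mm above the bench. The mast slides out through it 2 mm above its bottom, which carries it when it sags.
- screw (a joint): Turn of the black knob, rad: 0 to 0.6 at the start, stop at 4.5; grows when turned anticlockwise seen from above. Knob and pin rise 10 mm a turn (1.6 mm per rad). Pin down: it sits in the mast's groove and locks it; pin up: the mast is free. The knob is captive and stays where it is left; light friction.
- knob_mid (a point): Middle of the black round knob (36 mm across, 28 mm tall, axis vertical) on top of the tube, on its axis, half-way up; at x = -60 mm of the holder, about 105 mm above the bench at first, rising to 112 mm.
- mast_mid (a point): Middle of the mast, on its axis: aluminium rod 270 mm long, 20 mm across, about 0.12 kg, light friction in the tube; x along it to the end that shows. Groove 10 mm across, 21 to 39 mm from the middle towards that end. At first 45 mm stand out of the mouth (middle 90 mm inside it); clear of the tube when the middle is over 135 mm ahead of the mouth.
- tray: Open cardboard tray, fixed, 330 x 120 mm, 40 mm tall, walls and floor 4 mm. Origin: under its middle, on the bench; x along its length, z up. Two plywood cross battens at x = -90 and +90 mm, each with a shallow V notch on the tray's middle line; a mast lying in both has its axis 32 mm above the bench. Between the battens the floor is free.
- remote: Bystander, leave alone: grey remote control, 150 x 40 mm, 20 mm tall, lying between holder and tray; origin on the bench under it.
- handset: Bystander, leave alone: black telephone handset, 190 x 52 mm, 32 mm tall; origin on the bench under it.
- meter: Bystander, leave alone: yellow multimeter, 140 x 75 mm, 34 mm tall; origin on the bench under it.
- driver: Bystander, leave alone: screwdriver; origin on the bench under it.
- jar: Bystander, leave alone: glass jar, 60 mm across, 70 mm tall; origin on the bench under it.
- handradio: Bystander, leave alone: black hand-held radio with a stub aerial, 200 x 75 mm, 25 mm tall; origin on the bench under it.
- spanner: Bystander, leave alone: steel spanner; origin on the bench under it.

How it is judged (in metres and radians):
On the way, in this order (a step that is already met when the one before it is completed fails the run):
1. the knob is unscrewed up to its stop (beyond 3.9 of 4.5 rad), the mast still in (value of joint screw above 3.9 rad and x of mast_mid in the frame of holder below -0.07 m), for 0.1 s.
2. first pull: the mast drawn 25 to 120 mm and let go (x of mast_mid in the frame of holder between -0.065 and 0.03 m and contact force between the fingers and mast below 0.1 N), for 0.1 s.
3. next pull: the mast drawn 120 to 220 mm, its end still in the tube, and let go (x of mast_mid in the frame of holder between 0.03 and 0.13 m and contact force between the fingers and mast below 0.1 N), for 0.1 s.
4. the mast is clear of the tube and lifted out of the slot (x of mast_mid in the frame of holder above 0.13 m and height (world z) of mast_mid above 0.1 m), for 0.1 s.
5. the mast is lowered to the battens (within 15 mm) while still held (z of mast_mid in the frame of tray below 0.05 m and y of mast_mid in the frame of tray between -0.03 and 0.03 m and contact force between the fingers and mast above 0.5 N and x of mast_mid in the frame of tray between -0.03 and 0.03 m), for 0.1 s.
At the end, for the whole second after the job is handed in: The mast lies at rest and let go in the notches of both battens of the tray: its middle within 30 mm of the tray's middle along it and 15 mm across it, 27 to 41 mm above the tray's underside, lined up with the tray within 0.12 rad; the knob still unscrewed beyond 3.9 rad (x of mast_mid in the frame of tray between -0.03 and 0.03 m and y of mast_mid in the frame of tray between -0.015 and 0.015 m and z of mast_mid in the frame of tray between 0.027 and 0.041 m and angle between the x axis of mast_mid and the x axis of tray, either way round below 0.12 rad and value of joint screw above 3.9 rad and linear speed of mast below 0.02 m/s and contact force between the fingers and mast below 0.1 N); the robot touches nothing.
It fails at once if a bystander is moved more than 30 mm (distance of any of remote, handset, meter, driver, jar, handradio, spanner from where it was at the start of the episode above 0.03 m).
It also fails if it takes over 72 s, if anything falls off the work surface, if the arm or the gripper's body presses on something with over 40 N, if the wrist force passes 120 N, or if a joint passes its speed limit or range.

ROBOT

A 7-joint arm with a two-finger parallel gripper is mounted at the origin on the work surface. World frame = base frame: x ahead of the robot, y to its left, z up, the work surface at z = 0. Lengths are in mm, angles in rad, forces in N, time in s.
With the tool pointing down it reaches from about 425 to 875 mm from the base axis. Payload 8.4 kg.
Tool frame: the origin (TCP) lies midway between the tips of the shut fingers; the grasp point (between the pads) lies 19 mm behind it; z points along the fingers, y is the line along which they close (so a half turn about z gives the same grasp; the last joint's range is limited). The gripper opens to 85 mm and grips with 20 to 120 N. Pads are 22 mm wide; open, the fingers measure 114 mm over their backs; the gripper's body (76 mm by 85 mm) begins 54 mm behind the grasp point. The pads swing forward as they close: fully open they stand 13 mm farther back than shut.
Start: joints at [-1.336, 0.333, 0.04, 1.465, -0.013, 1.343, -0.059], TCP at [212.964, 614.093, 231.308] pointing down, gripper open.
Joint ranges: [-2.58, 2.58], [-0.38, 2.09], [-1.3, 1.39], [0.25, 2.4], [-1.5, 4.64], [0.08, 2.09], [-2.65, 2.65]. Speed limits (rad/s): [2.22, 2.22, 2.79, 2.79, 3.14, 3.14, 3.14].

INTERFACE

Orientations are given as a 3x3 rotation matrix whose columns are the frame's x, y, z axes.
In Python, from workcell import * gives the robot as it stands.
- The arm moves only by the tool jog_arm, never from a script. Its argument "targets" is a list of rows, each a list of 5 numbers: the closure, from 0 (fully open) to 1 (shut), then the shift along the tool's x, y, z each as a share of 0.2 m, from -1 to 1, then the turn about the tool's z as a share of 180 degrees, from -1 to 1. In form: [[jaw, tx, ty, tz, turn], ...]. A call has 1 to 20 rows; each row is the pose to reach, as a shift and turn from the pose commanded when the call began, along the tool's axes at that moment, turning the shorter way round; what a row does not reach only later rows make up. A row lasts 1/8 s, in which the tool goes at most 62.5 mm and 10.7 degrees, less where a joint would pass 70% of its speed; a pose out of reach is approached as far as the arm can. A call with a number of a shift or a turn outside -1 to 1 is refused whole. A call with a gripper value outside its range is refused whole. The fingers move at their own pace and stop on an object; "squeeze" is the grip in N (left out, the last holds). Time passes only in rows, so rows that repeat a pose let the fingers close. It gives the time, the measured TCP pose, the force, the opening and the grip force at its end, in the units of the state.
- sense(): the state, without advancing time (a new reading comes with each control period).
- get_image(name): name is "scene" or "top"; returns the picture (384x512x3 uint8, blue, green, red); there is no depth.
- camera_info(name): a dict with "fx", "fy", "cx", "cy" (pixels), "distortion" ([k1, k2, p1, p2, k3] as OpenCV has them; the pictures are not rectified), "R" (3x3) and "t" (3): a world point X has camera coordinates R X + t. Camera axes: x right, y down, z forward; pixel columns grow to the right and rows downward; lengths in mm; the calibration is good to about 2 mm. A picture is of the moment at which its call begins. camera_info takes no time and is no camera call.
- finish_job(): hands the job in; it is judged then, once.
The state is a dict: "t": time; "qpos": joint angles; "qd": joint speeds; "effort": joint torques, N m; "tool_pos": TCP position; "tool_rot": TCP orientation; "force": force on the tool from outside, world axes, zero at the start; "wrist_torque": the same for the moment, N m; "gripper_width": finger opening in mm; "grip_force": force on a finger pad.
Only numpy, scipy, OpenCV 4.12 (cv2) and the standard library are available. Lean on these libraries where they do the work, as an engineer would, in place of code of your own. Each camera call takes 0.05 s, during which the arm holds its last target. There are 200 camera calls.

## Working session

There is one attempt and no reset: what is moved stays moved. The work goes in short steps, Python scripts to look and compute and a tool call to move; the robot and the scene stay as the last step left them, time stands still between calls to the robot, and variables do not carry over. Pictures are saved under pics/ and viewed, at most 10 in all, crops included, and the job is handed in when it is done.

Besides the shell and the picture viewer there is one more tool, called after "Request:" as name([rows], argument=value, ...), one row to a line, values as JSON. jog_arm: Moves the arm, as the interface text tells. Shift numbers are shares of 0.2 m and turn numbers shares of 180 degrees, none past 1 either way. Its arguments: {"type":"object","properties":{"targets":{"type":"array","items":{"type":"array","items":{"type":"number"}}},"squeeze":{"type":"number"}},"required":["targets"]}

```bash
mkdir -p pics; python3 - <<'E'
from workcell import *
import cv2
for n in("scene","top"):
    cv2.imwrite(f"pics/{n}0.png",get_image(n)); c=camera_info(n); print(n,c)
s=sense();print(s["t"],s["tool_pos"],s["tool_rot"],s["gripper_width"])
E
```

```text
scene {'fx': 406.68401320368696, 'fy': 406.68401320368696, 'cx': 254.94698094163832, 'cy': 190.50127734198793, 'distortion': array([-0.07464244,  0.        ,  0.        ,  0.        ,  0.        ]), 'R': array([[ 0.48787627,  0.87280059,  0.01399517],
       [ 0.61604846, -0.33291024, -0.7139013 ],
       [-0.61843434,  0.35691721, -0.70010647]]), 't': array([-282.43180044, -334.42972183, 1718.92397086])}
top {'fx': 458.2646313851356, 'fy': 458.2646313851356, 'cx': 250.84980241783856, 'cy': 190.70350497836773, 'distortion': array([-0.10374438,  0.        ,  0.        ,  0.        ,  0.        ]), 'R': array([[-0.02628293, -0.99957389, -0.0126979 ],
       [-0.98307579,  0.02814873, -0.18102384],
       [ 0.18130414,  0.00772516, -0.98339673]]), 't': array([  -3.12964804,  618.20603582, 1363.62673974])}
0.1 [212.88103014 613.71113575 230.51951882] [[-9.44779816e-01  3.27705594e-01 -3.78719074e-04]
 [ 3.27705797e-01  9.44778782e-01 -1.40139987e-03]
 [-1.01440830e-04 -1.44812274e-03 -9.99998946e-01]] 85.32541874656343
```

View pics/scene0.png

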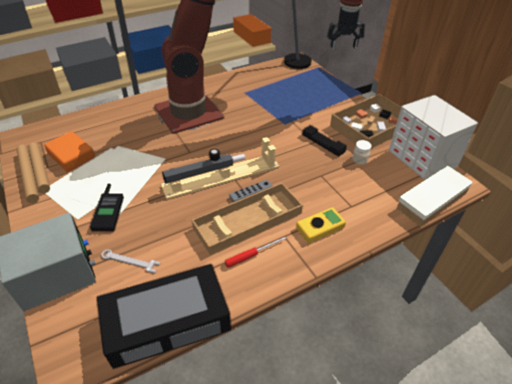

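View pics/top0.png

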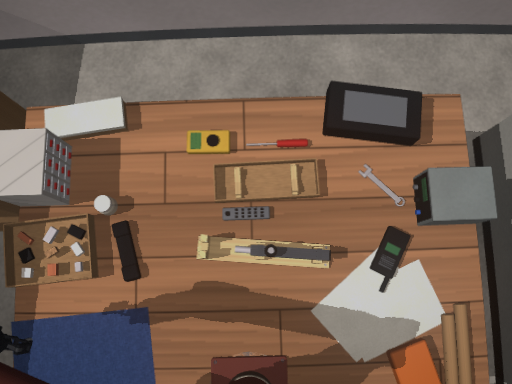

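The scene view shows the holder with its knob at about (214,155), the post at (268,152) and the tray at (247,217). In the top view the knob is at (271,251), the post at (204,247) and the tray at (267,181). I'll enlarge both.

```bash
python3 - <<'E'
import cv2
a=cv2.imread("pics/top0.png")[150:280,185:345]; cv2.imwrite("pics/t1.png",cv2.resize(a,None,fx=5,fy=4.6*5/4.6*0.92,interpolation=cv2.INTER_CUBIC)[:598])
a=cv2.imread("pics/scene0.png")[130:260,150:310]; cv2.imwrite("pics/s1.png",cv2.resize(a,None,fx=5,fy=4.6,interpolation=cv2.INTER_CUBIC))
E
```

```text
(no output)
```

View pics/t1.png

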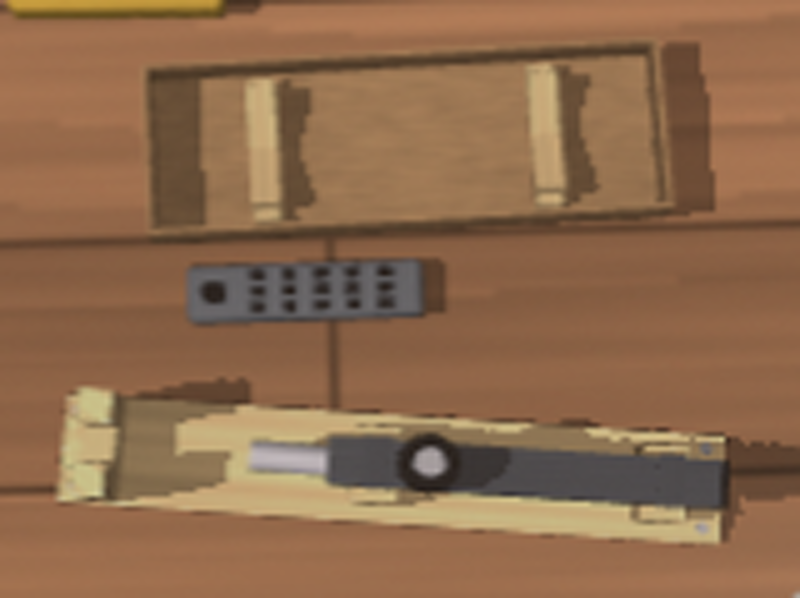

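View pics/s1.png

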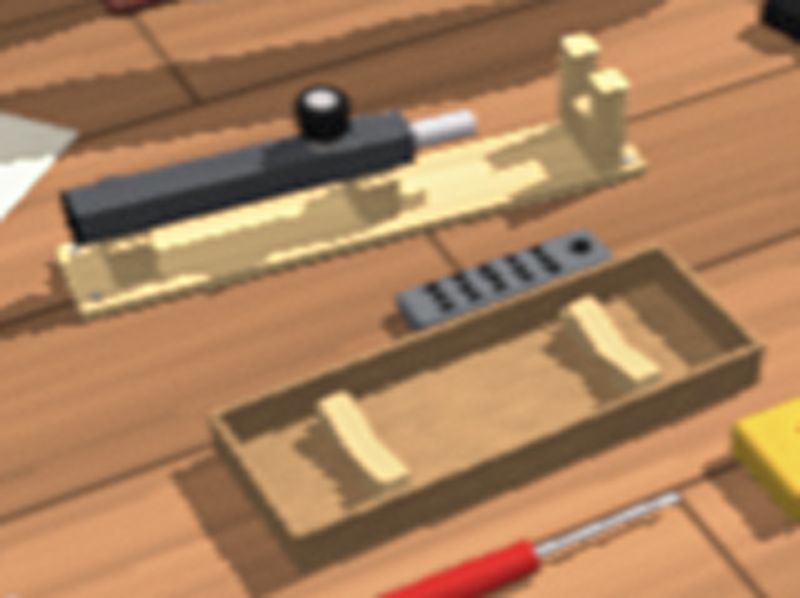

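Top crop (scaled 5 by 4.6): knob (430,460), mast tip (249,455), post prongs (90,405) and (83,480), tray corners (147,70), (655,43), (675,210), (152,232). Scene crop: knob (322,99), tip (474,122), prongs (610,80) and (580,43), tray corners (760,347), (297,537), (215,418), (662,250).

```bash
cat >h.py <<'E'
from workcell import *
import cv2, numpy as np
from scipy.optimize import least_squares
def cam(n):
    c=camera_info(n);K=np.array([[c["fx"],0,c["cx"]],[0,c["fy"],c["cy"]],[0,0,1.]]);return K,np.array(c["distortion"]),np.array(c["R"]),np.array(c["t"])
C={n:cam(n) for n in("top","scene")}
def proj(n,X):
    K,d,R,t=C[n];return cv2.projectPoints(np.array(X,float).reshape(-1,1,3),cv2.Rodrigues(R)[0],t,K,d)[0].reshape(-1,2)
def tri(pt,ps):
    P=[];N=[]
    for n,p in(("top",pt),("scene",ps)):
        K,d,R,t=C[n];P.append(np.c_[R,t]);N.append(cv2.undistortPoints(np.array([[p]],float),K,d).reshape(2,1))
    X=cv2.triangulatePoints(P[0],P[1],N[0],N[1]).ravel();X=X[:3]/X[3]
    return X,[np.linalg.norm(proj(n,X)[0]-p) for n,p in(("top",pt),("scene",ps))]
T=lambda u,v:np.array([185+(u+.5)/5-.5,150+(v+.5)/4.6-.5])
S=lambda u,v:np.array([150+(u+.5)/5-.5,130+(v+.5)/4.6-.5])
E
python3 - <<'E'
from h import *
np.set_printoptions(precision=1,suppress=True)
H={"knobtop":((430,460),(322,99),(-60,0,119)),"tip":((249,455),(474,122),(45,0,65)),
"prongF":((90,405),(610,80),(140,None,95)),"prongN":((83,480),(580,43),(140,None,95))}
TR={"a":((147,70),(760,347),(1,1)),"b":((655,43),(297,537),(-1,1)),"c":((675,210),(215,418),(-1,-1)),"d":((152,232),(662,250),(1,-1))}
for D in(H,TR):
    for k,(a,b,_) in D.items(): X,e=tri(T(*a),S(*b));print(k,X,np.array(e))
def rot(p,x,y,a): c,s=np.cos(a),np.sin(a);return [x+c*p[0]-s*p[1],y+s*p[0]+c*p[1],p[2]]
# holder: x axis ~ +y world -> its +y axis is -x world (near robot)
hp=[((430,460),(322,99),(-60,0,119)),((249,455),(474,122),(45,0,67)),((90,405),(610,80),(140,-24,95)),((83,480),(580,43),(140,24,95)),((722,542),(None),(-245,37,12)),((727,436),(85,312),(-245,-37,12)),(None,(645,165),(170,-37,12)),(None,(62,250),(-245,37,12))]
tp=[(a,b,(165*s,-60*t,40)) for a,b,(s,t) in TR.values()]
for nm,L,x0 in(("holder",hp,(500,0,1.57)),("tray",tp,(650,0,1.57))):
    def f(q):
        r=[]
        for a,b,p in L:
            X=rot(p,*q)
            if a:r+=list(proj("top",[X])[0]-T(*a))
            if b:r+=list(proj("scene",[X])[0]-S(*b))
        return np.array(r)
    o=least_squares(f,x0,loss="soft_l1",x_scale=(100,100,1));print(nm,o.x,np.degrees(o.x[2]));print(f(o.x).reshape(-1,2))
E
```

```text
knobtop [431.1 -73.7 120.2] [0.2 0.2]
tip [440.6  34.2  63.3] [0. 0.]
prongF [472.8 125.5  92.3] [0.5 0.4]
prongN [424.6 129.8  93.2] [0.6 0.5]
a [709.4  95.7  34.3] [0.2 0.2]
b [ 718.9 -229.8   33.8] [0.2 0.2]
c [ 602.3 -234.1   32. ] [0.6 0.6]
d [595.7  93.7  32.6] [0. 0.]
holder [436.5 -13.7   1.5] 84.6097896704159
[[ 0.1  0.2]
 [ 0.2  0.2]
 [ 0.9 -0.2]
 [-0.8 -0.5]
 [ 1.  -0.1]
 [ 0.  -0.4]
 [ 1.  -0.2]
 [ 0.2 -0.1]
 [-0.8 -0.1]
 [-0.8 -0.8]
 [ 0.4 -0.5]
 [ 1.1 -0.6]
 [-0.6 -1.2]]
tray [657.7 -69.3   1.6] 91.48937450940117
[[-0.8 -1.7]
 [ 1.1 -0.6]
 [ 1.3 -1.4]
 [-0.4 -0.2]
 [ 0.3 -0.6]
 [-1.4 -1.6]
 [-0.4  0.3]
 [-0.2 -2.1]]
```

Request:
jog_arm([
  [0.2,-0.27,-0.18,0,0.05],
  [0.2,-0.55,-0.37,0,0.1],
  [0.2,-0.82,-0.55,0,0.15],
  [0.2,-0.82,-0.55,0,0.2],
  [0.2,-0.82,-0.55,0,0.2],
])

```text
t: 0.72
tool_pos: [332.5, 455.6, 231.3]
tool_rot: [[-0.571, 0.821, -0.0], [0.821, 0.571, -0.0], [-0.0, -0.0, -1.0]]
force: [-0.7, 0.2, -0.8]
gripper_width: 68.6
grip_force: 0.0
```

```bash
cat >st.py <<'E'
from workcell import *
import numpy as np,sys
np.set_printoptions(precision=2,suppress=True)
s=sense();R=np.array(s["tool_rot"]);p=np.array(s["tool_pos"])
print("t",s["t"],"p",p,"yaw",np.degrees(np.arctan2(R[1,0],R[0,0])),"q",np.array(s["qpos"]),"w",s["gripper_width"],"g",s["grip_force"],"F",np.array(s["force"]),"M",np.array(s["wrist_torque"]))
if len(sys.argv)>3:print("shift",R.T@(np.array(sys.argv[1:4],float)-p)/200)
E
python3 st.py 450 200 200
```

```text
t 0.725 p [332.46 455.58 231.27] yaw 124.81348754358646 q [-1.2   0.16  0.2   1.69 -0.03  1.3  -0.38] w 68.63605469546289 g 0.0 F [-0.72  0.17 -0.78] M [ 0.03 -0.04  0.03]
shift [-1.38 -0.25  0.16]
```

Request:
jog_arm([
  [0.2,-0.25,-0.04,0,0.055],
  [0.2,-0.5,-0.08,0,0.11],
  [0.2,-0.75,-0.13,0,0.165],
  [0.2,-1,-0.18,0,0.22],
  [0.2,-1,-0.18,0,0.25],
  [0.2,-1,-0.18,0,0.25],
])

```text
t: 1.48
tool_pos: [416.1, 272.8, 231.2]
tool_rot: [[0.171, 0.985, -0.0], [0.985, -0.171, 0.0], [0.0, -0.0, -1.0]]
force: [0.3, 1.1, -0.5]
gripper_width: 68.0
grip_force: 0.0
```

```bash
python3 st.py 431 -74 190
```

```text
t 1.475 p [416.14 272.84 231.23] yaw 80.17529867677719 q [-1.04  0.01  0.37  1.84 -0.    1.29 -0.83] w 68.04065827494357 g 0.0 F [ 0.25  1.06 -0.54] M [ 0.   -0.02  0.05]
shift [-1.7   0.37  0.21]
```

Request:
jog_arm([
  [0.2,-0.3,0.06,0,0.055],
  [0.2,-0.6,0.12,0,0.11],
  [0.2,-0.85,0.18,0,0.165],
  [0.2,-0.85,0.18,0,0.22],
  [0.2,-0.85,0.18,0,0.275],
  [0.2,-0.85,0.18,0,0.33],
  [0.2,-0.85,0.18,0,0.37],
  [0.2,-0.85,0.18,0,0.37],
])

```text
t: 2.48
tool_pos: [422.1, 99.3, 231.3]
tool_rot: [[0.972, 0.236, -0.0], [0.236, -0.972, -0.001], [-0.0, 0.001, -1.0]]
force: [-0.6, -0.6, 1.1]
gripper_width: 68.1
grip_force: 0.0
```

```bash
python3 st.py 431 -74 170
```

```text
t 2.475 p [422.13  99.34 231.29] yaw 13.670559124291483 q [-0.82 -0.15  0.44  1.97  0.07  1.3  -1.73] w 68.14107954771733 g 0.0 F [-0.59 -0.59  1.11] M [-0.01  0.03 -0.04]
shift [-0.16  0.85  0.31]
```

Request:
jog_arm([
  [0.2,-0.05,0.28,0,0.055],
  [0.2,-0.1,0.56,0,0.11],
  [0.2,-0.16,0.85,0.1,0.165],
  [0.2,-0.16,0.85,0.25,0.22],
  [0.2,-0.16,0.85,0.25,0.275],
  [0.2,-0.16,0.85,0.25,0.33],
  [0.2,-0.16,0.85,0.25,0.33],
  [0.2,-0.16,0.85,0.25,0.33],
])

```text
t: 3.48
tool_pos: [430.3, -74.3, 181.4]
tool_rot: [[0.698, -0.716, 0.0], [-0.716, -0.698, -0.0], [0.0, 0.0, -1.0]]
force: [0.0, 0.0, -0.4]
gripper_width: 68.6
grip_force: 0.0
```

```bash
python3 st.py 431 -74 90
```

```text
t 3.475 p [430.27 -74.34 181.38] yaw -45.71976482010688 q [-0.57 -0.12  0.61  2.05  0.07  1.19 -2.36] w 68.6373993532852 g 0.0 F [ 0.    0.02 -0.41] M [0.01 0.02 0.03]
shift [ 0.   -0.    0.46]
```

Request:
jog_arm([
  [0.2,0,0,0.2,0],
  [0.2,0,0,0.35,0],
  [0.2,0,0,0.45,0],
  [0.2,0,0,0.455,0],
  [1,0,0,0.455,0],
  [1,0,0,0.455,0],
  [1,0,0,0.455,0],
  [1,0,0,0.455,0],
  [1,0,0,0.455,0],
], squeeze=35)

```text
t: 4.6
tool_pos: [431.2, -74.4, 91.4]
tool_rot: [[0.694, -0.72, 0.002], [-0.72, -0.694, 0.001], [0.001, -0.002, -1.0]]
force: [-1.6, 1.7, 6.6]
gripper_width: 34.9
grip_force: 34.6
```

```bash
python3 st.py
```

```text
t 4.6 p [431.21 -74.43  91.43] yaw -46.08657563359455 q [-0.56  0.01  0.65  2.15 -0.01  0.98 -2.29] w 34.90829052433108 g 34.64927673339844 F [-1.59  1.72  6.56] M [0.34 0.02 0.01]
```

Request:
jog_arm([
  [1,0,0,-0.0015,-0.055],
  [1,0,0,-0.003,-0.11],
  [1,0,0,-0.0045,-0.165],
  [1,0,0,-0.006,-0.22],
  [1,0,0,-0.0075,-0.275],
  [1,0,0,-0.009,-0.33],
  [1,0,0,-0.0105,-0.385],
  [1,0,0,-0.012,-0.44],
  [1,0,0,-0.0135,-0.495],
  [1,0,0,-0.015,-0.55],
  [1,0,0,-0.0165,-0.605],
  [1,0,0,-0.018,-0.66],
  [1,0,0,-0.0195,-0.715],
  [1,0,0,-0.021,-0.77],
  [1,0,0,-0.0215,-0.8],
  [1,0,0,-0.0215,-0.8],
])

```text
t: 6.6
tool_pos: [431.1, -74.4, 95.5]
tool_rot: [[-0.137, 0.991, 0.002], [0.991, 0.137, 0.001], [0.0, 0.002, -1.0]]
force: [2.2, 3.1, 5.9]
gripper_width: 34.6
grip_force: 34.6
```

```bash
python3 st.py
```

```text
t 6.6 p [431.08 -74.35  95.47] yaw 97.86813283140147 q [-0.55  0.    0.63  2.15 -0.    0.99  0.22] w 34.646540510019506 g 34.62446987628937 F [2.24 3.14 5.89] M [ 0.5  -0.28  0.04]
```

Request:
jog_arm([
  [1,0,0,-0.0015,-0.055],
  [1,0,0,-0.003,-0.11],
  [1,0,0,-0.0045,-0.165],
  [1,0,0,-0.006,-0.22],
  [1,0,0,-0.0075,-0.275],
  [1,0,0,-0.009,-0.33],
  [1,0,0,-0.0105,-0.385],
  [1,0,0,-0.012,-0.43],
  [1,0,0,-0.0125,-0.46],
  [1,0,0,-0.013,-0.49],
  [1,0,0,-0.0135,-0.52],
  [1,0,0,-0.014,-0.55],
  [1,0,0,-0.0145,-0.57],
  [1,0,0,-0.015,-0.59],
  [1,0,0,-0.015,-0.59],
])

```text
t: 8.48
tool_pos: [430.2, -74.7, 97.8]
tool_rot: [[-0.914, -0.405, 0.0], [-0.405, 0.914, 0.0], [-0.001, 0.0, -1.0]]
force: [1.3, 2.1, 1.6]
gripper_width: 35.0
grip_force: 35.0
```

```bash
python3 st.py
```

```text
t 8.475 p [430.25 -74.71  97.78] yaw -156.10739298348105 q [-0.55 -0.    0.63  2.15  0.    1.    2.07] w 34.95631742778393 g 34.955981969833374 F [1.33 2.06 1.61] M [ 0.37 -0.21 -0.5 ]
```

Request:
jog_arm([
  [0.2,0,0,0,0],
  [0.2,0,0,0,0],
  [0.2,0,0,0,0],
  [0.2,0,0,-0.1,0],
  [0.2,0,0,-0.25,0.05],
  [0.2,0,0,-0.35,0.11],
  [0.2,0,0,-0.35,0.165],
  [0.2,0,0,-0.35,0.22],
  [0.2,0,0,-0.35,0.275],
  [0.2,0,0,-0.35,0.33],
  [0.2,0,0,-0.35,0.385],
  [0.2,0,0,-0.35,0.44],
  [0.2,0,0,-0.35,0.495],
  [0.2,0,0,-0.35,0.55],
  [0.2,0,0,-0.35,0.605],
  [0.2,0,0,-0.35,0.66],
  [0.2,0,0,-0.35,0.66],
])

```text
t: 10.6
tool_pos: [430.0, -74.8, 167.5]
tool_rot: [[0.082, 0.997, -0.0], [0.997, -0.082, -0.0], [-0.0, -0.0, -1.0]]
force: [-0.4, -0.3, 0.2]
gripper_width: 68.3
grip_force: 0.0
```

```bash
python3 st.py 439.1 13.5 120
```

```text
t 10.6 p [429.99 -74.82 167.53] yaw 85.31466420121097 q [-0.44 -0.09  0.49  2.06  0.05  1.16 -0.05] w 68.28941848551351 g 0.0 F [-0.39 -0.33  0.23] M [ 0.04 -0.02 -0.01]
shift [0.44 0.01 0.24]
```

Request:
jog_arm([
  [0.2,0.2,0,0,0],
  [0.2,0.44,0.01,0,0],
  [0.2,0.44,0.01,0.2,0],
  [0.2,0.44,0.01,0.4,0],
  [0.2,0.44,0.01,0.55,0],
  [0.2,0.44,0.01,0.6,0],
  [0.2,0.44,0.01,0.6,0],
  [1,0.44,0.01,0.6,0],
  [1,0.44,0.01,0.6,0],
  [1,0.44,0.01,0.6,0],
  [1,0.44,0.01,0.6,0],
  [1,0.44,0.01,0.6,0],
  [1,0.44,0.01,0.6,0],
], squeeze=40)

```text
t: 12.22
tool_pos: [439.8, 13.0, 48.1]
tool_rot: [[0.082, 0.997, 0.001], [0.997, -0.082, 0.0], [0.0, 0.001, -1.0]]
force: [-1.1, 0.7, 6.2]
gripper_width: 18.8
grip_force: 38.9
```

```bash
python3 st.py 439.1 13.5 46; python3 -c "
from h import *
for n,(a,b,c,d) in {'scene':(200,100,360,220)}.items():
    I=get_image(n)[b:d,a:c];cv2.imwrite('pics/g1.png',cv2.resize(I,None,fx=5,fy=5,interpolation=2))"
```

```text
t 12.225 p [439.81  12.96  48.1 ] yaw 85.27814614241765 q [-0.51  0.1   0.4   2.18 -0.05  0.88 -0.16] w 18.769741272465048 g 38.88015031814575 F [-1.12  0.71  6.15] M [0.04 0.24 0.02]
shift [ 0.   -0.    0.01]
```

View pics/g1.png

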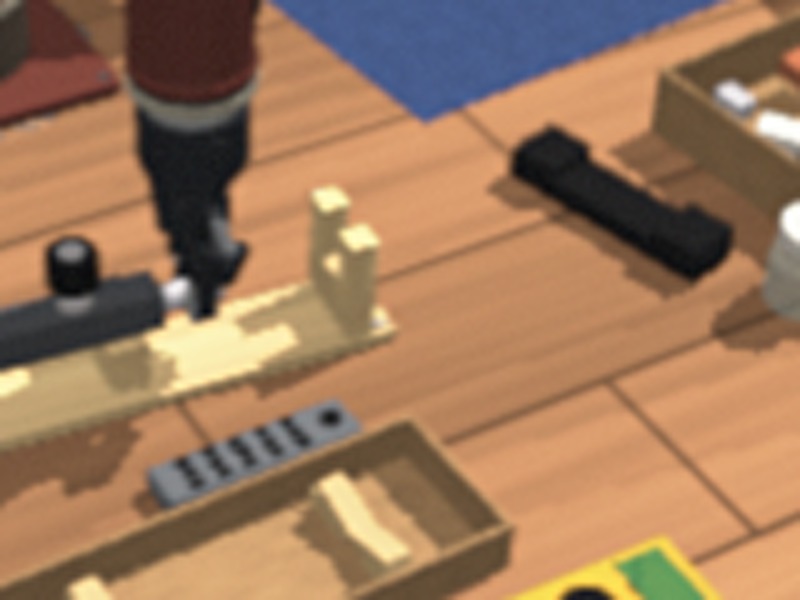

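The fingers hold the mast at about (205,290) in the crop, between the mouth and the post. The knob stands visibly higher, at (72,265). First pull.

Request:
jog_arm([
  [1,0.05,0,0,0],
  [1,0.12,0.001,0,0],
  [1,0.2,0.002,0,0],
  [1,0.28,0.002,0,0],
  [1,0.35,0.003,0,0],
  [1,0.41,0.003,0,0],
  [1,0.41,0.003,0,0],
])

```text
t: 13.15
tool_pos: [446.8, 95.9, 47.6]
tool_rot: [[0.081, 0.997, 0.0], [0.997, -0.081, 0.001], [0.001, 0.0, -1.0]]
force: [-0.5, 1.8, 0.4]
gripper_width: 18.4
grip_force: 38.9
```

```bash
python3 st.py
```

```text
t 13.15 p [446.76  95.95  47.59] yaw 85.37379261684292 q [-0.62  0.13  0.33  2.14 -0.06  0.88 -0.34] w 18.403912462208506 g 38.919925689697266 F [-0.54  1.8   0.43] M [ 0.35 -0.02 -0.02]
```

Request:
jog_arm([
  [0.4,0,0,0,0],
  [0.4,0,0,0,0],
  [0.4,0,0,0,0],
  [0.4,0,0,0,0],
  [0.4,-0.2,0,0,0],
  [0.4,-0.42,-0.003,0,0],
  [0.4,-0.42,-0.003,0,0],
  [1,-0.42,-0.003,0,0],
  [1,-0.42,-0.003,0,0],
  [1,-0.42,-0.003,0,0],
  [1,-0.42,-0.003,0,0],
  [1,-0.42,-0.003,0,0],
])

```text
t: 14.65
tool_pos: [439.4, 11.3, 47.7]
tool_rot: [[0.082, 0.997, 0.0], [0.997, -0.082, 0.0], [0.0, 0.0, -1.0]]
force: [0.1, 1.7, 2.5]
gripper_width: 18.1
grip_force: 39.0
```

```bash
python3 st.py
```

```text
t 14.65 p [439.37  11.33  47.71] yaw 85.31452800686252 q [-0.51  0.1   0.4   2.18 -0.05  0.88 -0.16] w 18.06507373631167 g 38.95480513572693 F [0.11 1.65 2.53] M [ 0.49 -0.   -0.05]
```

Request:
jog_arm([
  [1,0.05,0,0,0],
  [1,0.12,0.001,0,0],
  [1,0.2,0.002,0,0],
  [1,0.28,0.002,0,0],
  [1,0.35,0.003,0,0],
  [1,0.42,0.003,0,0],
  [1,0.42,0.003,0,0],
  [0.4,0.42,0.003,0,0],
  [0.4,0.42,0.003,0,0],
  [0.4,0.42,0.003,0,0],
  [0.4,0.42,0.003,0,0],
])

```text
t: 16.02
tool_pos: [446.8, 94.3, 47.7]
tool_rot: [[0.083, 0.997, 0.0], [0.997, -0.083, 0.0], [0.0, 0.0, -1.0]]
force: [1.2, 0.0, 0.3]
gripper_width: 51.4
grip_force: 0.0
```

```bash
python3 st.py; python3 -c "
from h import *
I=get_image('scene')[90:210,230:390];cv2.imwrite('pics/g2.png',cv2.resize(I,None,fx=5,fy=5,interpolation=2))
d=np.array([.0906,.9959])
for m in(70,78,86):
  x=m+135;print(m,(proj('scene',[[436.6+d[0]*x,-14.4+d[1]*x,65]])[0]-[230,90])*5)"
```

```text
t 16.025 p [446.78  94.26  47.69] yaw 85.24660370365028 q [-0.61  0.13  0.33  2.14 -0.05  0.88 -0.34] w 51.380597671614254 g 0.0 F [1.21 0.02 0.32] M [ 0.   -0.03  0.02]
70 [272.43931295 274.90450708]
78 [282.33476096 272.23135674]
86 [292.19567878 269.56825033]
```

View pics/g2.png

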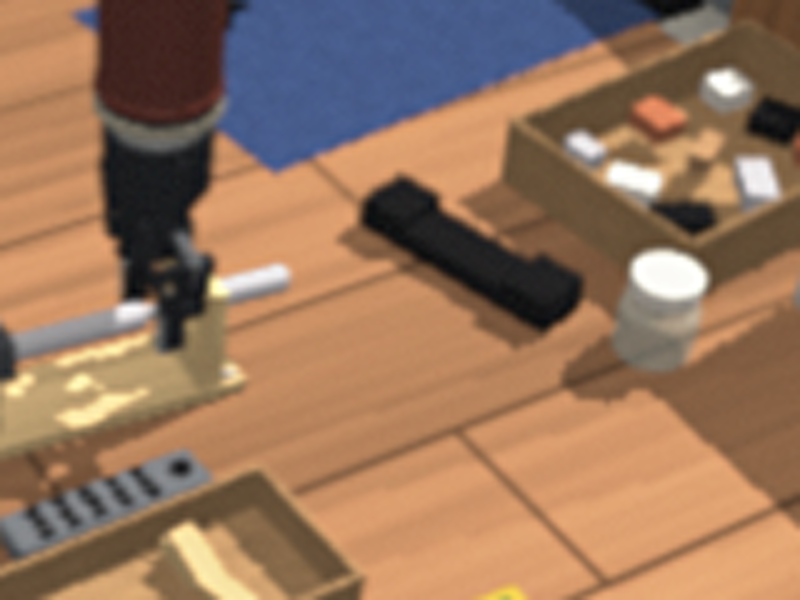

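Mast tip at (288,275) in the crop, so its middle is about 80 mm ahead, as planned. A third short pull comes next, to get the final hold nearer the middle.

Request:
jog_arm([
  [0.4,-0.1,0,0,0],
  [0.4,-0.21,-0.001,0,0],
  [0.4,-0.21,-0.001,0,0],
  [1,-0.21,-0.001,0,0],
  [1,-0.21,-0.001,0,0],
  [1,-0.21,-0.001,0,0],
  [1,-0.21,-0.001,0,0],
  [1,-0.21,-0.001,0,0],
  [1,-0.15,-0.001,0,0],
  [1,-0.08,0,0,0],
  [1,-0.01,0,0,0],
  [1,-0.01,0,0,0],
  [0.4,-0.01,0,0,0],
  [0.4,-0.01,0,0,0],
  [0.4,-0.01,0,0,0],
  [0.4,-0.01,0,0,0],
])

```text
t: 18.08
tool_pos: [446.6, 92.3, 47.7]
tool_rot: [[0.083, 0.997, 0.0], [0.997, -0.083, 0.0], [0.0, 0.0, -1.0]]
force: [-0.4, -0.1, 0.8]
gripper_width: 50.9
grip_force: 0.0
```

Request:
jog_arm([
  [0.4,-0.08,0,0,0],
  [0.4,-0.08,0,0,0],
  [1,-0.08,0,0,0],
  [1,-0.08,0,0,0],
  [1,-0.08,0,0,0],
  [1,-0.08,0,0,0],
  [1,-0.08,0,0,0],
  [1,-0.08,0,0,0],
], squeeze=80)

```text
t: 19.08
tool_pos: [445.5, 76.7, 47.9]
tool_rot: [[0.082, 0.997, 0.001], [0.997, -0.082, 0.0], [0.0, 0.001, -1.0]]
force: [0.4, -1.1, 6.4]
gripper_width: 17.4
grip_force: 78.0
```

```bash
python3 st.py; python3 -c "
from h import *
I=get_image('scene')[90:210,230:390];cv2.imwrite('pics/g3.png',cv2.resize(I,None,fx=5,fy=5,interpolation=2))
d=np.array([.0906,.9959])
for m in(110,120,130):
  x=m+135;print(m,(proj('scene',[[436.6+d[0]*x,-14.4+d[1]*x,65]])[0]-[230,90])*5)"
```

```text
t 19.075 p [445.55  76.71  47.89] yaw 85.28400272743444 q [-0.59  0.12  0.34  2.15 -0.05  0.88 -0.3 ] w 17.425096692963567 g 78.00311207771301 F [ 0.4  -1.07  6.42] M [-0.09  0.13  0.02]
110 [321.57193387 261.63894218]
120 [333.72094577 258.36151241]
130 [345.81657664 255.09956665]
```

View pics/g3.png

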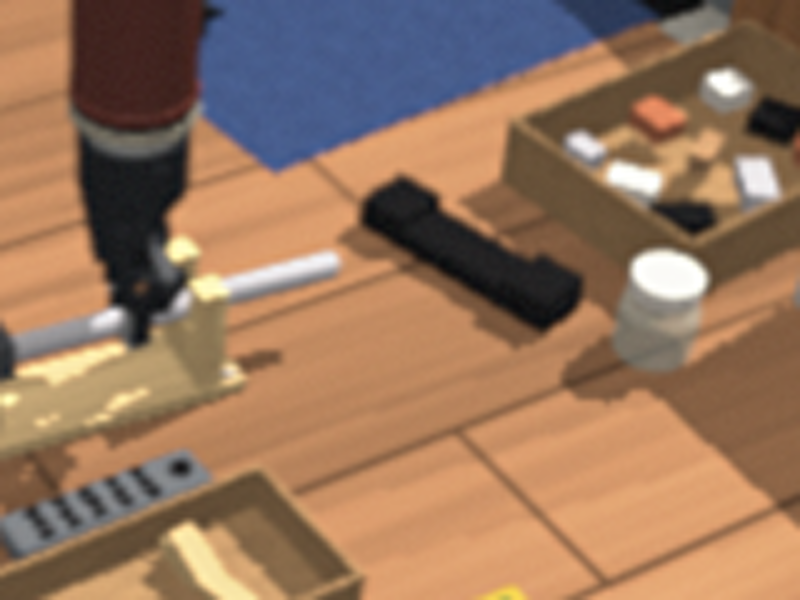

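Tip at about (338,260): middle ≈121 mm, hold 29 mm behind the middle. Final pull, then lift.

Request:
jog_arm([
  [1,0.04,0,0,0],
  [1,0.08,0,0,0],
  [1,0.115,0.001,0,0],
  [1,0.115,0.001,0,0],
  [1,0.115,0.001,-0.05,0],
  [1,0.115,0.001,-0.12,0],
  [1,0.115,0.001,-0.2,0],
  [1,0.115,0.001,-0.3,0],
  [1,0.115,0.001,-0.4,0],
  [1,0.115,0.001,-0.4,0],
  [1,0.115,0.001,-0.4,0],
])

```text
t: 20.5
tool_pos: [447.1, 99.4, 127.4]
tool_rot: [[0.082, 0.997, -0.0], [0.997, -0.082, 0.0], [0.0, -0.0, -1.0]]
force: [0.9, 0.4, -1.8]
gripper_width: 17.8
grip_force: 78.2
```

```bash
python3 st.py; python3 -c "
from h import *
A=get_image('scene')[90:260,150:410];B=get_image('top')[140:280,150:350]
a=cv2.resize(A,(459,300));b=cv2.resize(B,(428,300))
cv2.imwrite('pics/l_s.png',cv2.resize(A,(780,510),interpolation=2));cv2.imwrite('pics/l_t.png',cv2.resize(B,(800,560),interpolation=2))"
```

```text
t 20.5 p [447.07  99.38 127.41] yaw 85.2723489947103 q [-0.63  0.02  0.32  2.06 -0.01  1.07 -0.39] w 17.806651517970344 g 78.15401315689087 F [ 0.9   0.39 -1.8 ] M [-0.05  0.01  0.01]
```

View pics/l_s.png

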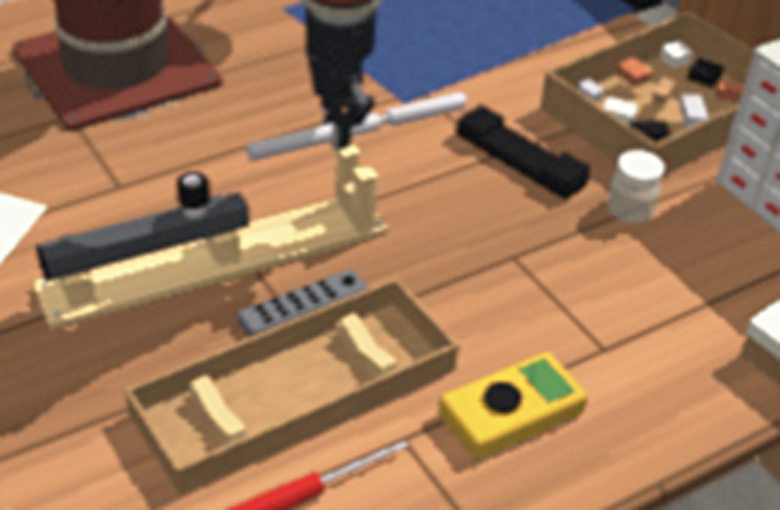

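View pics/l_t.png

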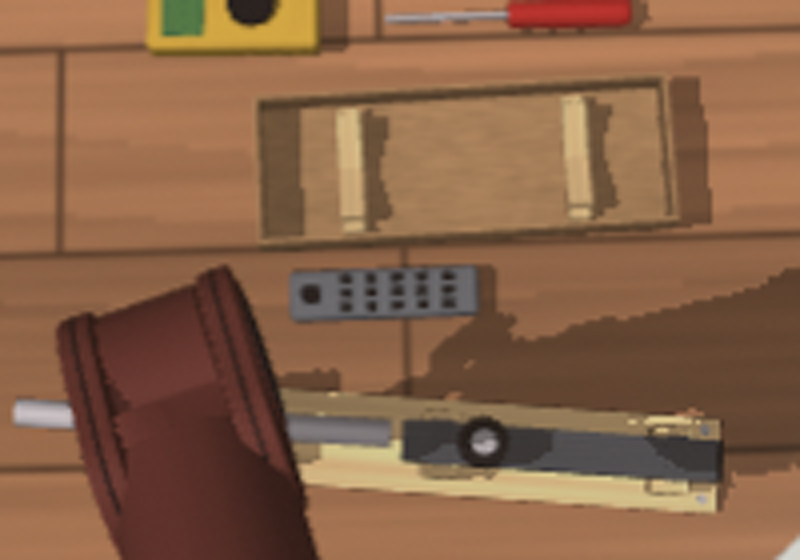

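Mast clear and level. Scene crop (3×): tail (252,150), tip (463,103), battens near (370,343) and (219,407). Top crop (4×): tip (15,412), tail (390,432), battens (351,169) and (579,157).

```bash
python3 - <<'E'
from h import *
np.set_printoptions(precision=1,suppress=True)
t=lambda u,v:(150+(u+.5)/4-.5,140+(v+.5)/4-.5); s=lambda u,v:(150+(u+.5)/3-.5,90+(v+.5)/3-.5)
P={}
for k,a,b in(("tip",(15,412),(463,103)),("tail",(390,432),(252,150)),("bL",(351,169),(370,343)),("bR",(579,157),(219,407))):
    X,e=tri(t(*a),s(*b));P[k]=X;print(k,X,np.array(e))
print("midmast",(P["tip"]+P["tail"])/2,np.linalg.norm(P["tip"]-P["tail"])); print("midbat",(P["bL"]+P["bR"])/2,np.linalg.norm(P["bL"]-P["bR"]))
d=P["bL"]-P["bR"];print(np.degrees(np.arctan2(d[1],d[0])))
E
```

```text
tip [458.8 264.6 134. ] [0.2 0.1]
tail [437.7  -5.1 147.1] [0.3 0.3]
bL [654.   23.1  24.3] [0.3 0.3]
bR [ 658.4 -158.5   24.9] [0.3 0.3]
midmast [448.2 129.8 140.6] 270.86345767576745
midbat [656.2 -67.7  24.6] 181.64382793003634
91.37643396525463
```

Request:
jog_arm([
  [1,0,0.08,-0.08,0],
  [1,-0.08,0.2,-0.13,-0.005],
  [1,-0.2,0.36,-0.15,-0.01],
  [1,-0.34,0.53,-0.15,-0.018],
  [1,-0.48,0.7,-0.15,-0.025],
  [1,-0.62,0.84,-0.15,-0.034],
  [1,-0.75,0.94,-0.15,-0.034],
  [1,-0.85,1,-0.15,-0.034],
  [1,-0.9,1,-0.15,-0.034],
  [1,-0.9,1,-0.15,-0.034],
  [1,-0.9,1,-0.15,-0.034],
])

```text
t: 21.98
tool_pos: [631.5, -95.1, 157.5]
tool_rot: [[-0.025, 1.0, -0.0], [1.0, 0.025, 0.001], [0.001, -0.0, -1.0]]
force: [0.0, -0.3, -1.7]
gripper_width: 17.6
grip_force: 78.3
```

```bash
python3 st.py 657.7 -98.9 60
```

```text
t 21.975 p [631.52 -95.09 157.46] yaw 91.45994306506695 q [-0.29  0.38  0.48  1.61 -0.19  1.2   0.25] w 17.55365836516217 g 78.25787544250488 F [ 0.02 -0.32 -1.7 ] M [-0.03  0.04 -0.05]
shift [-0.02  0.13  0.49]
```

Request:
jog_arm([
  [1,-0.01,0.07,0.05,0],
  [1,-0.02,0.13,0.15,0],
  [1,-0.02,0.13,0.28,0],
  [1,-0.02,0.13,0.4,0],
  [1,-0.02,0.13,0.49,0],
  [1,-0.02,0.13,0.49,0],
  [1,-0.02,0.13,0.49,0],
])

```text
t: 22.85
tool_pos: [658.6, -99.9, 60.4]
tool_rot: [[-0.024, 1.0, 0.001], [1.0, 0.024, -0.0], [-0.0, 0.001, -1.0]]
force: [1.3, 0.4, -1.7]
gripper_width: 17.4
grip_force: 78.3
```

```bash
python3 st.py; python3 -c "
from h import *
A=get_image('scene')[150:270,170:330];B=get_image('top')[140:240,190:350]
cv2.imwrite('pics/p.png',np.vstack([cv2.resize(A,None,fx=2.5,fy=2.5,interpolation=2),cv2.resize(B,None,fx=2.5,fy=2.5,interpolation=2)]))"
```

```text
t 22.85 p [658.58 -99.87  60.44] yaw 91.39505176654863 q [-0.25  0.53  0.45  1.62 -0.25  1.05  0.3 ] w 17.41585231257237 g 78.3461594581604 F [ 1.27  0.36 -1.67] M [-0.02 -0.    0.01]
```

View pics/p.png

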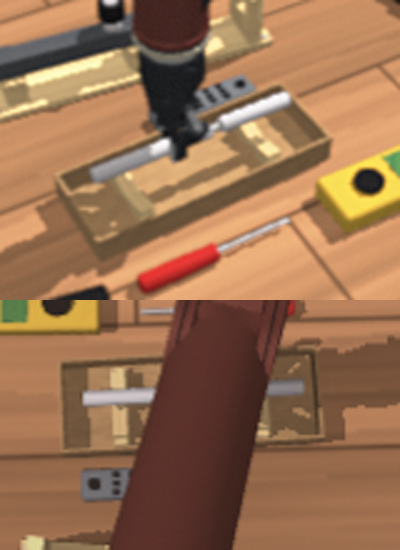

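The mast lies in line over the tray (top half: ends at (84,397) and (303,386), within the walls). Lowering.

Request:
jog_arm([
  [1,0,-0.003,0.06,0],
  [1,0,-0.003,0.12,0],
  [1,0,-0.003,0.16,0],
  [1,0,-0.003,0.19,0],
  [1,0,-0.003,0.205,0],
  [1,0,-0.003,0.215,0],
  [1,0,-0.003,0.215,0],
  [1,0,-0.003,0.215,0],
])

```text
t: 23.95
tool_pos: [657.6, -99.9, 17.2]
tool_rot: [[-0.024, 1.0, 0.001], [1.0, 0.024, 0.0], [-0.0, 0.001, -1.0]]
force: [-1.7, 0.2, 4.3]
gripper_width: 17.7
grip_force: 78.9
```

```bash
python3 st.py
```

```text
t 23.95 p [657.65 -99.91  17.25] yaw 91.38895865833213 q [-0.24  0.57  0.43  1.65 -0.28  0.98  0.31] w 17.74139684760732 g 78.85355114936829 F [-1.71  0.18  4.28] M [0.15 0.39 0.07]
```

Request:
jog_arm([
  [1,0,0,0.008,0],
  [1,0,0,0.008,0],
  [1,0,0,0.008,0],
  [0.4,0,0,0.008,0],
  [0.4,0,0,0.008,0],
  [0.4,0,0,0.008,0],
  [0.4,0,0,0.008,0],
  [0.4,0,0,0.008,0],
  [0.4,0,0,-0.1,0],
  [0.4,0,0,-0.3,0],
  [0.4,0,0,-0.6,0],
  [0.4,0,0,-0.9,0],
  [0.4,0,0,-0.9,0],
  [0.4,0,0,-0.9,0],
])

```text
t: 25.7
tool_pos: [657.3, -99.8, 197.7]
tool_rot: [[-0.024, 1.0, 0.001], [1.0, 0.024, 0.0], [0.0, 0.001, -1.0]]
force: [-0.8, 0.2, -0.6]
gripper_width: 51.2
grip_force: 0.0
```

```bash
python3 st.py
```

```text
t 25.7 p [657.32 -99.82 197.7 ] yaw 91.38897668226888 q [-0.28  0.41  0.49  1.49 -0.19  1.29  0.25] w 51.16995270833785 g 0.0 F [-0.83  0.22 -0.55] M [-0.01 -0.02 -0.04]
```

```bash
python3 - <<'E'
from h import *
np.set_printoptions(precision=1,suppress=True)
a=np.radians(91.4);d=np.array([np.cos(a),np.sin(a),0]);c=np.array([657,-68.5,32.])
for n in C:
    I=get_image(n).astype(int);m=((I.max(2)-I.min(2))<30)&(I.max(2)>85)
    q=proj(n,[c+d*s for s in(-135,-90,90,135)]);r=np.zeros(m.shape,np.uint8)
    cv2.line(r,tuple(int(v) for v in q[0]),tuple(int(v) for v in q[3]),1,25)
    v,u=np.nonzero(m&(r>0));P=np.c_[u,v].astype(float);e=(q[3]-q[0]);L=np.linalg.norm(e);e/=L
    s=(P-q[0])@e;w=(P-q[0])@np.array([-e[1],e[0]])
    print(n,len(P),"L",L,"along",np.percentile(s,[0,2,98,100]),"across",[(k,round(float(np.median(w[(s>=k)&(s<k+10)])),1),int(((s>=k)&(s<k+10)).sum())) for k in range(-10,int(L)+10,10) if ((s>=k)&(s<k+10)).any()])
E
```

```text
top 216 L 85.18521431778638 along [-0.7 -0.5 84.4 84.6] across [(-10, -0.2, 6), (0, -0.3, 51), (50, 0.4, 11), (60, 0.2, 60), (70, 0.1, 58), (80, 0.1, 30)]
scene 501 L 81.7368515913925 along [-1.1  0.6 80.2 81.9] across [(-10, 0.3, 7), (0, 0.1, 67), (10, 0.1, 61), (20, 0.3, 62), (30, 0.1, 60), (40, 0.0, 55), (50, 0.1, 55), (60, 0.1, 61), (70, -0.1, 61), (80, 0.4, 12)]
```

The mast matches its resting pose in both views to within a pixel. Handing in.

```bash
python3 -c "
from workcell import *
print(finish_job())"
```

```text
the job is handed in; nothing more can be done
None
```

The knob is unscrewed to its stop and the mast, drawn out in four pulls, lies let go in both batten notches (checked in both cameras to within a pixel); the job is handed in at about 26 s, and the hand-in gave no verdict.

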